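# Pack the water-heater fittings into the caddy

### The arm

A 6-joint arm with a two-finger parallel gripper is mounted at the origin on the work surface. World frame = base frame: x ahead of the robot, y to its left, z up, the work surface at z = 0. Lengths are in mm, angles in rad, forces in N, time in s.
With the tool pointing down it reaches from about 375 to 900 mm from the base axis. Payload 3.1 kg.
Tool frame: the origin (TCP) lies at the very end of the fingers, on their centre line; the grasp point (between the pads) lies 19 mm behind it (r.hold_point_z is the distance from the TCP to the grasp point, in mm); z points along the fingers, y is the line along which they close (so a half turn about z gives the same grasp; the last joint's range is limited). The gripper opens to 87 mm and grips with 3 to 60 N. Pads are 19 mm wide; open, the fingers measure 117 mm over their backs; the gripper's body (75 mm by 190 mm) begins 51 mm behind the grasp point.
Start: joints at [1.016, 0.527, 1.433, -0, 1.181, -0.178], TCP at [229.344, 581.376, 222.548] pointing down, gripper open.
Joint ranges: [-3.08, 3.08], [-0.75, 2.2], [0.22, 2.44], [-1.43, 4.57], [0, 2.65], [-2.85, 2.85]. Speed limits (rad/s): [2.79, 2.79, 3.14, 3.14, 3.14, 3.14].

### API

Orientations are given as a unit quaternion [w, x, y, z].
In Python, from cell import r gives the robot as it stands. The module is installed in compiled form; this text tells all that it offers.
- The arm moves only by the tool apply_moves, never from a script. Its arguments are lists of equal length, an entry for each row: "xyz": the shift along the tool's x, y, z in cm, a list of three; "turn": the turn, a rotation vector about the tool's x, y, z in rad, a list of three; "hand": the finger opening in cm, from 0 to 8.7. A call has 1 to 20 rows; each row is the pose to reach, as a shift and turn from the pose commanded when the call began, along the tool's axes at that moment; what a row does not reach only later rows make up. A row lasts 1/12 s, in which the tool goes at most 41.7 mm and 7.16 degrees, less where a joint would pass 70% of its speed; a pose out of reach is approached as far as the arm can. A call with a gripper value outside its range is refused whole. The fingers move at their own pace and stop on an object; "grip_force" is the grip in N (left out, the last holds). Time passes only in rows, so rows that repeat a pose let the fingers close. It gives the time, the measured TCP pose, the force, the opening and the grip force at its end, in the units of the state.
- r.get_obs(): the state, without advancing time (a new reading comes with each control period).
- r.read_camera(name): name is "scene" or "top" or "wrist"; returns (picture, depth): 400x640x3 uint8, blue, green, red; 400x640 float32, mm along the optical axis (not along the pixel's ray), 0 where there is no reading.
- r.camera_params(name): a dict with "fx", "fy", "cx", "cy" (pixels), "cam_to_world" (4x4, takes a point from camera to world coordinates). Camera axes: x right, y up, looking along -z (the intrinsics and any distortion apply to the point x, -y, -z); pixel columns grow to the right and rows downward; lengths in mm; the calibration is good to about 2 mm. A picture is of the moment at which its call begins: read the wrist's pose just before it. camera_params takes no time and is no camera call; for the wrist camera it gives the pose at the moment of the call.
- r.sign_off(): hands the job in; it is judged then, once.
Trained networks look in the newest picture that a camera, given by its name, has taken for a name from the list of things; names that differ only in an ending like _2 or _b are one class to them, and where a whole thing is asked for, a point or a joint stands for the part that bears it (a point fixed in the world has none). Each returns a list of dicts, best first, with "p" (0 to 1); they miss things now and then, are a little off and sometimes report something else, mostly with a low value. They report only what shows in the picture. A call takes as long as a camera call. They do not tell look-alikes from the thing itself.
- r.masks_of(name, camera): "mask" (400x640 bool, what is visible of it) and "at" ([row, column] in pixels, amid what is visible of it).
- r.place_of(name, camera): "at" ([row, column] in pixels: a listed point, or the origin of a listed thing).
The state is a dict: "t": time; "q": joint angles; "qd": joint speeds; "joint_efforts": joint torques, N m; "tcp_pos": TCP position; "tcp_rot": TCP orientation; "ft_force": force on the tool from outside, world axes, zero at the start; "torque": the same for the moment, N m; "width": finger opening in mm; "grasp_force": force on a finger pad.
Only numpy, scipy, OpenCV 4.12 (cv2) and the standard library are available. Lean on these libraries where they do the work, as an engineer would, in place of code of your own. Each camera call takes 0.05 s, during which the arm holds its last target. There are 200 camera calls.

### The job

Pack the fittings for the water heater into the grey caddy: the large T-piece in the square cup, the elbow in the round cup and the long nipple in the oblong cup, each lying flat on the bottom, and the ring nut over the pin, right down on its disc. The small T-piece and the short nipple belong to another job: leave them where they lie on the mat.

Things in the scene. Friction and masses are not known exactly. Their poses are not given: they have to be found in the camera images.
- tee: The larger T-piece, brass, 0.14 kg, lying flat. Overall 40.5 x 50 x 25 mm: round collars 25 mm in diameter and 10 mm long at the three ends, 21 mm necks between. Origin 12.5 mm above its underside, mid-outline: the run lies along y at x = -8 mm (back of its neck at x = -18.5), the branch points to +x, end face at x = +20. z up. The fittings lie about 110 mm apart, any way round, on a 3 mm mat.
- elbow: Right-angle elbow, brass, 0.13 kg, lying flat, overall 52 x 52 x 25 mm. Origin 12.5 mm above its underside, mid-outline: the bend is at (-13.5, -13.5) mm, one leg runs from it to +x and ends at x = +26.5, the other to +y and ends at y = +26.5. The last 25 mm of each leg is a round collar of 25 mm diameter. z up.
- nipple: The longer straight pipe nipple, brass, 0.16 kg: a threaded tube 80 mm long, 22 to 24 mm in diameter, with a square spanner block (22 mm long, 26 x 26 mm) in its middle, on which it rests. Origin at its centre, 13 mm above its underside; x along the tube.
- nut: Plain round ring nut, brass, 0.10 kg, lying flat: outer diameter 46 mm, hole 32 mm, 20 mm high. Origin at the centre of its underside; z along the hole. (A white paper tape roll, 54 mm wide and 14 mm high, also lies on the mat: not part of the job.)
- small_tee: The smaller T-piece, brass: same shape as the large one but only 31 mm along the run, 25 mm across and 15.5 mm high. Origin mid-outline, 7.75 mm above its underside; branch to +x.
- short_nipple: The shorter straight nipple, brass: like the long one but only 44 mm long, block 16 mm long and 26 x 26 mm. Origin at its centre, 13 mm above its underside; x along the tube.
- square_cup: Open square white cup, 126 mm outside, 120 mm inside, 40 mm high, floor 3 mm thick. Origin at the centre of its underside, 4 mm above the table; x, y along its sides, z up. One of four holders that stand about 141 mm apart, in any order, in the quarters of a grey square caddy (292 mm, rim 30 mm above the table). Caddy and holders do not move.
- round_cup: Open round white cup, 130 mm outer and 124 mm inner diameter, 40 mm high, floor 3 mm thick. Origin at the centre of its underside, z up. In the same caddy.
- oblong_cup: Open oblong white cup, 130 mm long (x) by 90 mm wide (y) outside, 124 x 84 mm inside, 40 mm high, floor 3 mm thick. Origin at the centre of its underside, z up. In the same caddy.
- post: White disc of 100 mm diameter and 10 mm thickness with an upright pin of 14 mm diameter in its middle; the pin's tip is 46 mm above the disc's underside. Origin at the centre of the underside, z along the pin. In the same caddy.
Mind the look-alikes: they are no part of the job. Leave any green, pink or white look-alike of the nipple alone.

How it is judged (in metres and radians):
At the end, for the whole second after the job is handed in: All at rest: large tee in the square cup, elbow in the round one (centres within 55 mm), long nipple in the oblong one (40 mm), each origin under 22 mm above its cup's underside; nut over the pin (12 mm), underside under 16 mm above the disc's. Small tee and short nipple moved under 30 mm (horizontal distance between tee and square_cup below 0.055 m and z of tee in the frame of square_cup between 0 and 0.022 m and linear speed of each of tee, elbow, nipple, nut below 0.02 m/s and angular speed of each of tee, elbow, nipple, nut below 0.3 rad/s and horizontal distance between elbow and round_cup below 0.055 m and z of elbow in the frame of round_cup between 0 and 0.022 m and horizontal distance between nipple and oblong_cup below 0.04 m and z of nipple in the frame of oblong_cup between 0 and 0.022 m and horizontal distance between nut and post below 0.012 m and z of nut in the frame of post between 0 and 0.016 m and distance of each of small_tee, short_nipple from where it was at the start of the episode below 0.03 m); the robot touches nothing.
It also fails if it takes over 115 s, if anything falls off the work surface, if the arm or the gripper's body presses on something with over 40 N, if the wrist force passes 120 N, or if a joint passes its speed limit or range.

## Working session

There is one attempt and no reset: what is moved stays moved. The work goes in short steps, Python scripts to look and compute and a tool call to move; the robot and the scene stay as the last step left them, time stands still between calls to the robot, and variables do not carry over. Pictures are saved under pics/ and viewed, at most 14 in all, crops included, and the job is handed in when it is done.

Besides the shell and the picture viewer there is one more tool, called after ">>>" as a command line: name --argument value ..., lists and objects as JSON in quotes. apply_moves: Moves the arm, as the interface text tells. Its arguments: {"type":"object","properties":{"xyz":{"type":"array"},"turn":{"type":"array"},"hand":{"type":"array"},"grip_force":{"type":"number"}},"required":["xyz","turn","hand"]}

```bash
mkdir -p pics
cat > h.py <<'E'
from cell import r
import numpy as np, cv2
def w(cam,px,D,P,z=None):
    v,u=px; f=P["cam_to_world"]; 
    d=np.array([(u-P["cx"])/P["fx"],-(v-P["cy"])/P["fy"],-1.])
    if z is not None:
        R=f[:3,:3]@d; return f[:3,3]+R*(z-f[2,3])/R[2]
    a=D[int(v)-1:int(v)+2,int(u)-1:int(u)+2]; k=np.median(a[a>0]) if (a>0).any() else 0
    return (f@np.append(d*k,1))[:3]
def cloud(D,P):
    v,u=np.mgrid[:400,:640]; f=np.array(P["cam_to_world"])
    d=np.stack([(u-P["cx"])/P["fx"]*D,-(v-P["cy"])/P["fy"]*D,-D],-1)
    return d@f[:3,:3].T+f[:3,3]
E
python3 - <<'E'
from h import *
print(r.get_obs())
for c in("top","scene"):
    P=r.camera_params(c); P["cam_to_world"]=np.array(P["cam_to_world"]); print(c,P)
    I,D=r.read_camera(c); cv2.imwrite(f"pics/{c}0.png",I); np.savez(f"{c}0.npz",I=I,D=D)
    if c=="top":
        for n in "tee elbow nipple nut small_tee short_nipple square_cup round_cup oblong_cup post".split():
            for m in r.masks_of(n,c)[:4]: print(n,round(m["p"],2),np.round(m["at"]),m["mask"].sum(),np.round(w(c,m["at"],D,P)))
E
```

```text
{'t': 0.0, 'q': array([ 1.01652138e+00,  5.28459284e-01,  1.43387653e+00, -2.60989873e-05,
        1.18136442e+00, -1.78465461e-01]), 'qd': array([ 0.00050099,  0.00033138, -0.0005811 , -0.00162599,  0.00011932,
        0.00142188]), 'joint_efforts': array([-1.07306008e-03, -4.40047145e+01, -1.76589471e+01,  6.32453710e-02,
        5.82765753e-02, -1.64640619e-04]), 'tcp_pos': array([228.97025897, 580.78345183, 221.58403846]), 'tcp_rot': array([-3.66231260e-04,  1.86795949e-01,  9.82398169e-01, -9.88175612e-04]), 'ft_force': array([-0.52244016,  0.02597406,  0.29729503]), 'torque': array([-0.01119908,  0.00639194, -0.00037674]), 'grasp_force': 0.0, 'width': 86.97316914527917}
top {'fx': 489.0980049142092, 'fy': 489.0980049142092, 'cx': 322.9769946471002, 'cy': 198.84657241626093, 'cam_to_world': array([[-2.89248591e-02,  9.92399369e-01, -1.19611222e-01,
         3.16042156e+02],
       [-9.99504884e-01, -2.72324321e-02,  1.57601392e-02,
        -6.02903794e+01],
       [ 1.23830477e-02,  1.20007860e-01,  9.92695710e-01,
         1.28967585e+03],
       [ 0.00000000e+00,  0.00000000e+
[... 596 characters left out ...]
.39 [215. 332.] 291 [ 425. -104.   26.]
square_cup 0.95 [208. 218.] 2438 [454. 196.   8.]
round_cup 0.73 [141. 182.] 2066 [638. 292.   7.]
oblong_cup 0.89 [156. 234.] 1863 [592. 152.   6.]
post 0.75 [198. 168.] 1182 [482. 325.  14.]
scene {'fx': 379.35058017307745, 'fy': 379.35058017307745, 'cx': 320.81196056401643, 'cy': 203.4696125997666, 'cam_to_world': array([[ 8.94675972e-01, -2.29866442e-01,  3.83035670e-01,
         8.36591435e+02],
       [ 4.46397965e-01,  4.92379486e-01, -7.47188931e-01,
        -7.97226511e+02],
       [-1.68452453e-02,  8.39478327e-01,  5.43132007e-01,
         5.79516279e+02],
       [ 0.00000000e+00,  0.00000000e+00,  0.00000000e+00,
         1.00000000e+00]])}
```

Run:
```python
import cv2,numpy as np
I=np.load("top0.npz")["I"]
cv2.imwrite("pics/a.png",cv2.resize(I[85:300,280:500],None,fx=2.75,fy=2.75,interpolation=2)[:600])
cv2.imwrite("pics/b.png",I)
```

```text
(no output)
```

View pics/b.png

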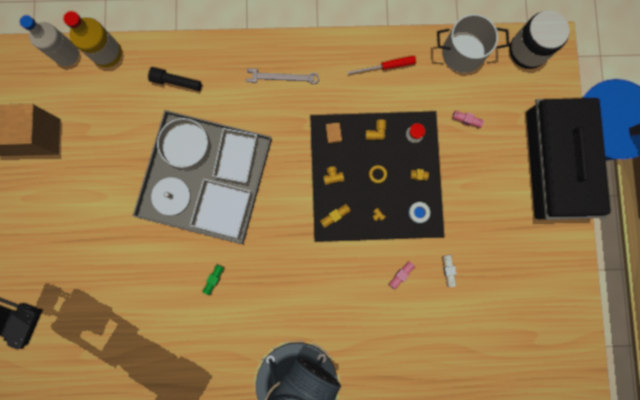

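View pics/a.png

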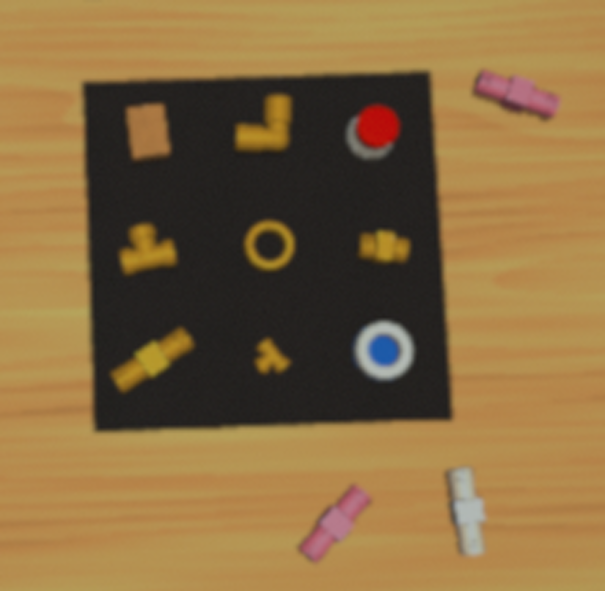

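The top view shows the mat with brass parts: tee (176,333), elbow (130,377), nut (174,378), long nipple (215,335), short nipple (174,420) and small tee (215,378).

Possible mix-ups:
- **Long nipple:** green (280,213), pink (275,402) and (119,467), white (270,450), and the short nipple.
- **Tee:** the small tee.
- **Nut:** the tape roll (212,419).

The block (133,334) and red can (132,416) are obstacles.

```bash
cat > m.py <<'E'
from h import *
P=r.camera_params("top"); P["cam_to_world"]=np.array(P["cam_to_world"])
Z=np.load("top0.npz");I,D=Z["I"],Z["D"]; C=cloud(D,P)
def brass(I):
    H=cv2.cvtColor(I,cv2.COLOR_BGR2HSV); return ((H[...,0]>14)&(H[...,0]<32)&(H[...,1]>110)&(H[...,2]>75)).astype(np.uint8)
if __name__=="__main__":
    B=brass(I); B[:112]=0;B[240:]=0;B[:,:315]=0;B[:,438:]=0
    n,L,S,c=cv2.connectedComponentsWithStats(B)
    for i in range(1,n):
        if S[i,4]<20: continue
        vv,uu=np.nonzero(L==i); 
        X=np.array([w(0,(v,u),D,P,15)[:2] for v,u in zip(vv,uu)])
        (cx,cy),(a,b),an=cv2.minAreaRect(X.astype(np.float32))
        m=X.mean(0); ev,E=np.linalg.eigh(np.cov(X.T)); 
        print(np.round(c[i]),S[i,4],"rect",round(cx),round(cy),round(a),round(b),round(an),"mean",np.round(m,1),"axis deg",np.round(np.degrees(np.arctan2(E[1,1],E[0,1]))),np.round(np.sqrt(ev),1),"ztop",np.round(np.percentile(C[vv,uu,2],90)))
    for n,(v,u) in dict(block=(133,334),can=(130,417),roll=(212,419)).items():
        a=C[v-9:v+10,u-9:u+10].reshape(-1,3); a=a[a[:,2]>10]; print(n,a.min(0).round(),a.max(0).round())
    for n,s in dict(square_cup=42,round_cup=42,oblong_cup=42,post=14).items():
        r.read_camera("top") if n=="square_cup" else 0
        K=r.masks_of(n,"top")[0]["mask"].astype(np.uint8)
        ct=max(cv2.findContours(K,0,1)[0],key=cv2.contourArea)[:,0]
        X=np.array([w(0,(v,u),D,P,s)[:2] for u,v in ct],np.float32)
        print(n,np.round(cv2.minAreaRect(X),1) if 0 else cv2.minAreaRect(X),cv2.minEnclosingCircle(X))
        a=C[K>0]; print("  z pct",np.percentile(a[:,2],[1,50,99]).round())
    K=C[195-8:195+8,170-8:170+8].reshape(-1,3); K=K[K[:,2]>30]; print("pin",K.mean(0),len(K),K[:,2].max())
    rim=C[105:250,130:275].reshape(-1,3);
E
python3 m.py
```

```text
[350. 113.] 189 rect 698 -188 245 8 89 mean [ 700.5 -160.2] axis deg 89.0 [ 1.9 66.3] ztop 5.0
[437. 122.] 40 rect 662 -391 3 69 87 mean [ 667.9 -391.5] axis deg 178.0 [ 1.2 19.8] ztop 3.0
[377. 131.] 295 rect 654 -225 54 55 88 mean [ 648.9 -229.7] axis deg 136.0 [11.1 18.4] ztop 28.0
[333. 132.] 286 rect 649 -114 55 39 4 mean [ 648.2 -113.5] axis deg -177.0 [11.1 15.6] ztop 27.0
[378. 174.] 199 rect 532 -228 48 48 88 mean [ 533.2 -226.8] axis deg 143.0 [14.  14.4] ztop 24.0
[333. 176.] 263 rect 534 -108 46 55 11 mean [ 530.6 -108. ] axis deg 101.0 [12. 14.] ztop 28.0
[419. 174.] 179 rect 529 -338 45 32 87 mean [ 528.2 -337.5] axis deg 82.0 [ 8. 13.] ztop 30.0
[335. 215.] 315 rect 426 -111 30 85 32 mean [ 425.4 -110.5] axis deg 122.0 [ 7.5 23.6] ztop 29.0
[378. 215.] 112 rect 423 -221 35 27 39 mean [ 423.9 -223.5] axis deg -139.0 [7.4 9.1] ztop 19.0
[410. 238.] 132 rect 361 -282 185 5 88 mean [ 359.6 -303.1] axis deg 89.0 [ 1.6 51.6] ztop 4.0
block [ 316. -131.   11.] [ 669.  -60. 1290.]
can [ 316. -349.   10.] [ 660.  -60. 1290.]
roll [ 316. -356.   11.] [ 452.  -60. 1290.]
square_cup ((450.476806640625, 182.85000610351562), (133.6521453857422, 127.60880279541016), 73.49082946777344) ((450.2161865234375, 183.4678497314453), 88.25617218017578)
  z pct [ 0.  7. 46.]
round_cup ((622.0814208984375, 278.2861022949219), (134.05999755859375, 124.06795501708984), 43.918704986572266) ((621.52587890625, 278.473876953125), 68.7486343383789)
  z pct [ 0.  7. 46.]
oblong_cup ((585.3795166015625, 144.938720703125), (96.9861068725586, 134.59022521972656), 77.51051330566406) ((586.188720703125, 143.4845428466797), 80.0113754272461)
  z pct [ 1.  7. 47.]
post ((486.5579833984375, 319.0723876953125), (94.57400512695312, 96.76652526855469), 44.61766052246094) ((490.1512756347656, 318.97381591796875), 51.405250549316406)
  z pct [ 5. 13. 50.]
pin [478.5021437 296.104617  120.2015986] 33 1289.6758516773093
```

```bash
cat >> h.py <<'E'
from scipy.spatial.transform import Rotation as Ro
def go(*T):
    o=r.get_obs(); q=o["tcp_rot"]; R=Ro.from_quat([q[1],q[2],q[3],q[0]]).as_matrix()
    print("t",round(o["t"],1),"tcp",o["tcp_pos"].round(1),"yaw",np.degrees(np.arctan2(R[1,1],R[0,1])).round(1),"w",round(o["width"],1),"gf",round(o["grasp_force"],1),"F",o["ft_force"].round(1))
    for x,y,z,a in T:
        a=np.radians(a); Y=np.array([np.cos(a),np.sin(a),0]); Zz=np.array([0,0,-1.]); G=np.stack([np.cross(Y,Zz),Y,Zz],1)
        print("xyz cm",(R.T@(np.array([x,y,z])-o["tcp_pos"])/10).round(2).tolist(),"turn",Ro.from_matrix(R.T@G).as_rotvec().round(3).tolist())
E
python3 - <<'E'
from m import *
for n,(v,u) in dict(block=(133,334),can=(131,416),roll=(212,419)).items():
    a=C[v-12:v+13,u-12:u+13].reshape(-1,3); a=a[(a[:,2]>8)&(a[:,2]<400)]; print(n,a.min(0).round(),a.max(0).round())
go((533,-140,290,11))
print(np.degrees([0.178]))
E
```

```text
block [ 620. -140.    8.] [672. -94.  30.]
can [ 617. -358.    8.] [ 670. -305.   55.]
roll [ 397. -361.    8.] [ 461. -304.   22.]
t 0.8 tcp [229.3 581.4 222.6] yaw 68.5 w 86.9 gf 0.0 F [ 0.6  0.4 -0.7]
xyz cm [-54.72, -55.96, -6.74] turn [0.0, -0.0, 1.003]
[10.19864875]
```

>>> apply_moves --xyz '[[-54.7, -56, -6.7], [-54.7, -56, -6.7], [-54.7, -56, -6.7], [-54.7, -56, -6.7], [-54.7, -56, -6.7], [-54.7, -56, -6.7], [-54.7, -56, -6.7], [-54.7, -56, -6.7], [-54.7, -56, -6.7], [-54.7, -56, -6.7], [-54.7, -56, -6.7], [-54.7, -56, -6.7], [-54.7, -56, -6.7], [-54.7, -56, -6.7], [-54.7, -56, -6.7], [-54.7, -56, -6.7], [-54.7, -56, -6.7], [-54.7, -56, -6.7], [-54.7, -56, -6.7], [-54.7, -56, -6.7]]' --turn '[[0, 0, 1.003], [0, 0, 1.003], [0, 0, 1.003], [0, 0, 1.003], [0, 0, 1.003], [0, 0, 1.003], [0, 0, 1.003], [0, 0, 1.003], [0, 0, 1.003], [0, 0, 1.003], [0, 0, 1.003], [0, 0, 1.003], [0, 0, 1.003], [0, 0, 1.003], [0, 0, 1.003], [0, 0, 1.003], [0, 0, 1.003], [0, 0, 1.003], [0, 0, 1.003], [0, 0, 1.003]]' --hand '[6, 6, 6, 6, 6, 6, 6, 6, 6, 6, 6, 6, 6, 6, 6, 6, 6, 6, 6, 6]' --grip_force 35

```text
t: 2.52
tcp_pos: [536.3, -147.6, 290.4]
tcp_rot: [0.004, 0.638, 0.77, -0.0]
ft_force: [0.7, -1.0, 0.6]
width: 60.0
grasp_force: 0.0
```

Run:
```python
from m import *
r.read_camera("wrist")
go()
P=r.camera_params("wrist"); P["cam_to_world"]=np.array(P["cam_to_world"])
I,D=r.read_camera("wrist"); np.savez("wr1.npz",I=I,D=D,M=P["cam_to_world"]); go()
print(P["cam_to_world"][:3,3])
B=brass(I); n,L,S,c=cv2.connectedComponentsWithStats(B)
for i in range(1,n):
    if S[i,4]<300: continue
    vv,uu=np.nonzero(L==i); X=np.array([w(0,(v,u),D,P,15)[:2] for v,u in zip(vv,uu)])
    ev,E=np.linalg.eigh(np.cov(X.T)); R=cv2.minAreaRect(X.astype(np.float32))
    print(c[i].round(),S[i,:4],S[i,4],"rect",[np.round(k,1) for k in R],"mean",X.mean(0).round(1),"ax",np.degrees(np.arctan2(E[1,1],E[0,1])).round(1))
cv2.imwrite("pics/w1.png",I)
```

```text
t 2.6 tcp [ 534.2 -144.   289.7] yaw 10.7 w 60.3 gf 0.0 F [ 0.6 -0.3 -0.5]
t 2.6 tcp [ 532.8 -141.6  289.3] yaw 10.8 w 60.0 gf 0.0 F [-0.5 -0.2  0.2]
[518.65119144 -64.6792412  451.8008923 ]
[318. 116.] [  0   0 640 339] 114619 rect [array([ 523.9, -190.8]), array([835.9, 434.8]), np.float64(10.8)] mean [ 517.4 -102.2] ax -170.3
[239. 112.] [217  76  46  74] 1611 rect [array([ 423.6, -109.9]), array([32.9, 83.8]), np.float64(34.0)] mean [ 423.2 -109.1] ax 121.4
[328. 128.] [313 106  37  46] 1214 rect [array([ 533.1, -108.1]), array([43.2, 53.3]), np.float64(10.1)] mean [ 529.7 -108.2] ax 96.9
[422. 151.] [398 134  49  35] 1308 rect [array([ 646.5, -113.5]), array([55.6, 38.5]), np.float64(5.7)] mean [ 647.1 -113.7] ax -176.9
[229. 203.] [218 190  28  26] 417 rect [array([ 422.8, -221. ]), array([36.4, 27. ]), np.float64(39.0)] mean [ 423.6 -222.7] ax 47.5
[313. 220.] [295 201  36  38] 791 rect [array([ 531.5, -226. ]), array([45.4, 50.8]), np.float64(10.7)] mean [ 531.6 -226.3] ax 94.7
[399. 234.] [381 211  42  49] 859 rect [array([ 654. , -224.8]), array([55.8, 59.4]), np.float64(85.2)] mean [ 646.5 -225. ] ax 144.2
[185. 307.] [175 276  26  63] 807 rect [array([ 382.1, -387.6]), array([ 31.9, 103. ]), np.float64(0.6)] mean [ 379.3 -387.6] ax 88.6
[388. 357.] [224 323 401  53] 12267 rect [array([ 730.2, -393.2]), array([597.2,  90.7]), np.float64(10.7)] mean [ 679.2 -415.4] ax -172.5
```

View pics/w1.png

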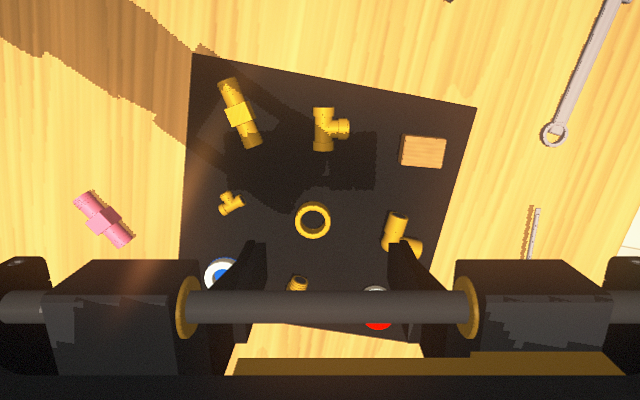

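Run:
```python
from h import *
r.read_camera("top")
go((533.5,-108,50,10.5),(533.5,-108,6,10.5))
```

```text
t 2.7 tcp [ 532.  -140.1  289.1] yaw 10.9 w 60.0 gf 0.0 F [ 0.8  0.1 -0.5]
xyz cm [3.09, 0.78, 23.92] turn [-0.001, -0.001, 0.008]
xyz cm [3.09, 0.79, 28.32] turn [-0.001, -0.001, 0.008]
```

>>> apply_moves --xyz '[[3.1, 0.8, 10], [3.1, 0.8, 20], [3.1, 0.8, 23.9], [3.1, 0.8, 23.9], [3.1, 0.8, 23.9], [3.1, 0.8, 23.9], [3.1, 0.8, 23.9], [3.1, 0.8, 25.5], [3.1, 0.8, 27], [3.1, 0.8, 28.3], [3.1, 0.8, 28.3], [3.1, 0.8, 28.3], [3.1, 0.8, 28.3], [3.1, 0.8, 28.3], [3.1, 0.8, 28.3], [3.1, 0.8, 28.3], [3.1, 0.8, 28.3], [3.1, 0.8, 28.3]]' --turn '[[0, 0, 0], [0, 0, 0], [0, 0, 0], [0, 0, 0], [0, 0, 0], [0, 0, 0], [0, 0, 0], [0, 0, 0], [0, 0, 0], [0, 0, 0], [0, 0, 0], [0, 0, 0], [0, 0, 0], [0, 0, 0], [0, 0, 0], [0, 0, 0], [0, 0, 0], [0, 0, 0]]' --hand '[6, 6, 6, 6, 6, 6, 6, 6, 6, 6, 6, 6, 3, 3, 3, 3, 3, 3]'

```text
t: 4.17
tcp_pos: [534.7, -108.4, 7.4]
tcp_rot: [0.0, 0.636, 0.772, 0.0]
ft_force: [-0.8, 0.4, 6.5]
width: 40.1
grasp_force: 35.0
```

Run:
```python
from h import *
go((533.5,-108,100,10.5),(450,183,100,-15),(450,183,12,-15))
```

```text
t 4.2 tcp [ 534.7 -108.4    7.4] yaw 11.0 w 40.1 gf 35.0 F [-0.8  0.4  6.5]
xyz cm [0.06, -0.11, -9.26] turn [0.0, 0.0, 0.009]
xyz cm [30.22, -2.75, -9.27] turn [0.001, 0.0, 0.454]
xyz cm [30.22, -2.75, -0.47] turn [0.001, 0.0, 0.454]
```

>>> apply_moves --xyz '[[0, 0, -3], [0, 0, -6], [0, 0, -9.3], [0, 0, -9.3], [8, -0.7, -9.3], [16, -1.5, -9.3], [24, -2.1, -9.3], [30.2, -2.8, -9.3], [30.2, -2.8, -9.3], [30.2, -2.8, -9.3], [30.2, -2.8, -9.3], [30.2, -2.8, -9.3], [30.2, -2.8, -9.3], [30.2, -2.8, -9.3], [30.2, -2.8, -9.3], [30.2, -2.8, -9.3]]' --turn '[[0, 0, 0], [0, 0, 0], [0, 0, 0], [0, 0, 0], [0, 0, 0.1], [0, 0, 0.2], [0, 0, 0.3], [0, 0, 0.4], [0, 0, 0.45], [0, 0, 0.45], [0, 0, 0.45], [0, 0, 0.45], [0, 0, 0.45], [0, 0, 0.45], [0, 0, 0.45], [0, 0, 0.45]]' --hand '[3, 3, 3, 3, 3, 3, 3, 3, 3, 3, 3, 3, 3, 3, 3, 3]'

```text
t: 5.5
tcp_pos: [450.3, 181.5, 99.4]
tcp_rot: [0.0, 0.793, 0.609, 0.0]
ft_force: [0.1, -0.0, -1.2]
width: 40.1
grasp_force: 35.0
```

Run:
```python
from h import *
I,D=r.read_camera("wrist"); cv2.imwrite("pics/w2.png",I); 
go((450,183,12,-15),(450,183,100,-15))
```

```text
t 5.5 tcp [450.2 181.4  99.5] yaw -14.9 w 39.8 gf 35.0 F [ 1.   0.8 -1.1]
xyz cm [0.15, -0.07, 8.75] turn [0.0, 0.0, 0.001]
xyz cm [0.15, -0.06, -0.05] turn [0.0, 0.0, 0.001]
```

View pics/w2.png

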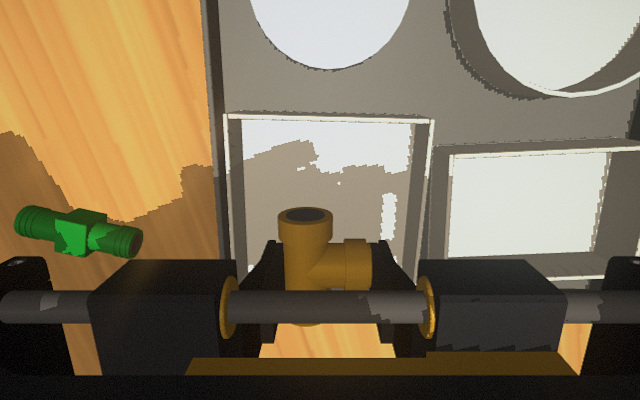

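The tee (310,265) hangs level in the fingers above the square cup (325,190).

>>> apply_moves --xyz '[[0.1, 0, 3], [0.1, 0, 6], [0.1, 0, 8], [0.1, 0, 8.75], [0.1, 0, 8.75], [0.1, 0, 8.75], [0.1, 0, 8.75], [0.1, 0, 8.75], [0.1, 0, 8.75], [0.1, 0, 8.75], [0.1, 0, 8.75], [0.1, 0, 6], [0.1, 0, 2], [0.1, 0, -1], [0.1, 0, -1], [0.1, 0, -1]]' --turn '[[0, 0, 0], [0, 0, 0], [0, 0, 0], [0, 0, 0], [0, 0, 0], [0, 0, 0], [0, 0, 0], [0, 0, 0], [0, 0, 0], [0, 0, 0], [0, 0, 0], [0, 0, 0], [0, 0, 0], [0, 0, 0], [0, 0, 0], [0, 0, 0]]' --hand '[3, 3, 3, 3, 3, 3, 5.2, 5.2, 5.2, 5.2, 5.2, 5.2, 5.2, 5.2, 5.2, 5.2]'

```text
t: 6.88
tcp_pos: [451.0, 184.1, 111.4]
tcp_rot: [0.001, 0.792, 0.61, 0.002]
ft_force: [-0.8, -0.2, -0.1]
width: 51.8
grasp_force: 0.0
```

Run:
```python
from h import *
go((425,-110.5,109,32),(425,-110.5,50,32),(425,-110.5,6,32))
```

```text
t 6.9 tcp [451.  184.1 111.4] yaw -14.8 w 51.8 gf 0.0 F [-0.8 -0.2 -0.1]
xyz cm [-29.15, 4.99, 0.2] turn [0.005, -0.0, -0.816]
xyz cm [-29.16, 4.97, 6.1] turn [0.005, -0.0, -0.816]
xyz cm [-29.17, 4.95, 10.5] turn [0.005, -0.0, -0.816]
```

>>> apply_moves --xyz '[[-4, 0.7, 0], [-8, 1.4, 0], [-12, 2.1, 0], [-16, 2.8, 0], [-20, 3.5, 0], [-24, 4.2, 0], [-29.1, 5, 0], [-29.1, 5, 3], [-29.1, 5, 6], [-29.1, 5, 6], [-29.1, 5, 6], [-29.1, 5, 7.5], [-29.1, 5, 9], [-29.1, 5, 10.3], [-29.1, 5, 10.3], [-29.1, 5, 10.3], [-29.1, 5, 10.3], [-29.1, 5, 10.3], [-29.1, 5, 10.3], [-29.1, 5, 10.3]]' --turn '[[0, 0, -0.11], [0, 0, -0.22], [0, 0, -0.34], [0, 0, -0.46], [0, 0, -0.58], [0, 0, -0.7], [0, 0, -0.816], [0, 0, -0.816], [0, 0, -0.816], [0, 0, -0.816], [0, 0, -0.816], [0, 0, -0.816], [0, 0, -0.816], [0, 0, -0.816], [0, 0, -0.816], [0, 0, -0.816], [0, 0, -0.816], [0, 0, -0.816], [0, 0, -0.816], [0, 0, -0.816]]' --hand '[5.2, 5.2, 5.2, 5.2, 5.2, 5.2, 5.2, 5.2, 5.2, 5.2, 5.2, 5.2, 5.2, 5.2, 5.2, 1.8, 1.8, 1.8, 1.8, 1.8]'

```text
t: 8.55
tcp_pos: [424.3, -110.5, 7.4]
tcp_rot: [0.001, 0.485, 0.875, 0.0]
ft_force: [2.0, 1.3, 0.6]
width: 26.8
grasp_force: 0.7
```

Run:
```python
from h import *
go((425,-110.5,6,32),(586,145,100,75),(586,145,11,75))
```

```text
t 8.6 tcp [ 424.3 -110.5    7.4] yaw 32.0 w 26.8 gf 0.7 F [2.  1.3 0.6]
xyz cm [-0.04, 0.06, 0.14] turn [0.001, 0.001, -0.0]
xyz cm [13.09, 27.26, -9.26] turn [0.0, 0.002, -0.751]
xyz cm [13.1, 27.25, -0.36] turn [0.0, 0.002, -0.751]
```

>>> apply_moves --xyz '[[0, 0, 0], [0, 0, 0], [0, 0, 0], [0, 0, -3], [0, 0, -6], [0, 0, -9.3], [2, 4, -9.3], [3.5, 7.5, -9.3], [5.2, 11, -9.3], [7, 14.5, -9.3], [8.7, 18, -9.3], [10.4, 21.6, -9.3], [12, 25, -9.3], [13.1, 27.2, -9.3], [13.1, 27.2, -9.3], [13.1, 27.2, -9.3], [13.1, 27.2, -9.3], [13.1, 27.2, -9.3], [13.1, 27.2, -9.3]]' --turn '[[0, 0, 0], [0, 0, 0], [0, 0, 0], [0, 0, 0], [0, 0, 0], [0, 0, 0], [0, 0, -0.1], [0, 0, -0.2], [0, 0, -0.3], [0, 0, -0.4], [0, 0, -0.5], [0, 0, -0.6], [0, 0, -0.7], [0, 0, -0.75], [0, 0, -0.75], [0, 0, -0.75], [0, 0, -0.75], [0, 0, -0.75], [0, 0, -0.75]]' --hand '[1.8, 1.8, 1.8, 1.8, 1.8, 1.8, 1.8, 1.8, 1.8, 1.8, 1.8, 1.8, 1.8, 1.8, 1.8, 1.8, 1.8, 1.8, 1.8]'

```text
t: 10.13
tcp_pos: [584.3, 143.5, 99.4]
tcp_rot: [-0.001, 0.132, 0.991, -0.0]
ft_force: [-0.1, -0.2, -0.6]
width: 25.7
grasp_force: 35.0
```

Run:
```python
from h import *
I,D=r.read_camera("wrist"); cv2.imwrite("pics/w3.png",I); 
go((586,145,100,75),(586,145,12,75))
```

```text
t 10.2 tcp [584.5 143.6  99.5] yaw 74.8 w 25.7 gf 35.0 F [ 0.3 -0.  -1.4]
xyz cm [-0.1, 0.18, -0.05] turn [-0.0, -0.001, -0.003]
xyz cm [-0.11, 0.18, 8.75] turn [-0.0, -0.001, -0.003]
```

View pics/w3.png

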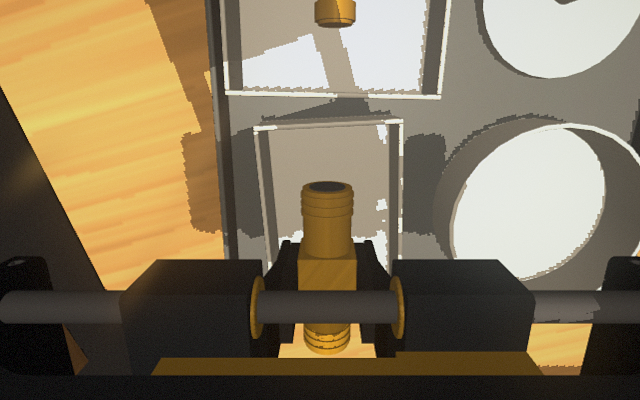

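The nipple (328,265) is aligned with the oblong cup (330,190), and the tee shows in the square cup at the top.

>>> apply_moves --xyz '[[-0.1, 0.2, 0], [-0.1, 0.2, 3], [-0.1, 0.2, 6], [-0.1, 0.2, 8], [-0.1, 0.2, 8.75], [-0.1, 0.2, 8.75], [-0.1, 0.2, 8.75], [-0.1, 0.2, 8.75], [-0.1, 0.2, 8.75], [-0.1, 0.2, 8.75], [-0.1, 0.2, 8.75], [-0.1, 0.2, 8.75], [-0.1, 0.2, 6], [-0.1, 0.2, 2], [-0.1, 0.2, -1], [-0.1, 0.2, -1], [-0.1, 0.2, -1]]' --turn '[[0, 0, 0], [0, 0, 0], [0, 0, 0], [0, 0, 0], [0, 0, 0], [0, 0, 0], [0, 0, 0], [0, 0, 0], [0, 0, 0], [0, 0, 0], [0, 0, 0], [0, 0, 0], [0, 0, 0], [0, 0, 0], [0, 0, 0], [0, 0, 0], [0, 0, 0]]' --hand '[1.8, 1.8, 1.8, 1.8, 1.8, 1.8, 1.8, 3.5, 3.5, 3.5, 3.5, 3.5, 3.5, 3.5, 3.5, 3.5, 3.5]'

```text
t: 11.6
tcp_pos: [588.2, 146.6, 111.8]
tcp_rot: [0.002, 0.131, 0.991, 0.0]
ft_force: [-0.2, -0.3, 0.4]
width: 34.9
grasp_force: 0.0
```

Run:
```python
from h import *
go((532,-227,109,30),(532,-227,50,30),(532,-227,6,30))
```

```text
t 11.6 tcp [588.2 146.6 111.8] yaw 75.0 w 34.9 gf 0.0 F [-0.2 -0.3  0.4]
xyz cm [-4.27, -37.54, 0.24] turn [0.003, 0.004, 0.785]
xyz cm [-4.24, -37.55, 6.14] turn [0.003, 0.004, 0.785]
xyz cm [-4.22, -37.56, 10.54] turn [0.003, 0.004, 0.785]
```

>>> apply_moves --xyz '[[-0.5, -4, 0], [-1, -8, 0], [-1.5, -12, 0], [-2, -16, 0], [-2.4, -20, 0], [-2.9, -24, 0], [-3.3, -28, 0], [-3.8, -32, 0], [-4.2, -36, 0], [-4.4, -37.3, 2], [-4.4, -37.3, 6], [-4.4, -37.3, 6], [-4.4, -37.3, 6], [-4.4, -37.3, 6], [-4.4, -37.3, 6], [-4.4, -37.3, 6], [-4.4, -37.3, 6]]' --turn '[[0, 0, 0.1], [0, 0, 0.2], [0, 0, 0.3], [0, 0, 0.4], [0, 0, 0.5], [0, 0, 0.6], [0, 0, 0.7], [0, 0, 0.785], [0, 0, 0.785], [0, 0, 0.785], [0, 0, 0.785], [0, 0, 0.785], [0, 0, 0.785], [0, 0, 0.785], [0, 0, 0.785], [0, 0, 0.785], [0, 0, 0.785]]' --hand '[3.5, 3.5, 6.2, 6.2, 6.2, 6.2, 6.2, 6.2, 6.2, 6.2, 6.2, 6.2, 6.2, 6.2, 6.2, 6.2, 6.2]'

```text
t: 13.02
tcp_pos: [533.5, -225.1, 51.7]
tcp_rot: [0.002, 0.5, 0.866, -0.0]
ft_force: [0.4, -0.4, -1.0]
width: 62.1
grasp_force: 0.0
```

Run:
```python
from h import *
go((532,-227,50,30),(532,-227,6,30))
```

```text
t 13.0 tcp [ 533.5 -225.1   51.7] yaw 30.0 w 62.1 gf 0.0 F [ 0.4 -0.4 -1. ]
xyz cm [-0.09, -0.22, 0.17] turn [0.002, 0.003, 0.001]
xyz cm [-0.07, -0.23, 4.57] turn [0.002, 0.003, 0.001]
```

>>> apply_moves --xyz '[[-0.1, -0.1, 1.5], [-0.1, -0.1, 3], [-0.1, -0.1, 4.4], [-0.1, -0.1, 4.4], [-0.1, -0.1, 4.4], [-0.1, -0.1, 4.4], [-0.1, -0.1, 4.4], [-0.1, -0.1, 4.4], [-0.1, -0.1, 4.4], [-0.1, -0.1, 4.4], [-0.1, -0.1, 4.4], [-0.1, -0.1, 1], [-0.1, -0.1, -3], [-0.1, -0.1, -5], [-0.1, -0.1, -5], [-0.1, -0.1, -5], [-0.1, -0.1, -5]]' --turn '[[0, 0, 0], [0, 0, 0], [0, 0, 0], [0, 0, 0], [0, 0, 0], [0, 0, 0], [0, 0, 0], [0, 0, 0], [0, 0, 0], [0, 0, 0], [0, 0, 0], [0, 0, 0], [0, 0, 0], [0, 0, 0], [0, 0, 0], [0, 0, 0], [0, 0, 0]]' --hand '[6.2, 6.2, 6.2, 6.2, 6.2, 3.5, 3.5, 3.5, 3.5, 3.5, 3.5, 3.5, 3.5, 3.5, 3.5, 3.5, 3.5]'

```text
t: 14.43
tcp_pos: [530.9, -225.9, 98.5]
tcp_rot: [-0.001, 0.5, 0.866, 0.0]
ft_force: [-0.3, 0.6, -1.0]
width: 45.4
grasp_force: 35.0
```

Run:
```python
from h import *
go((486.5,318,100,75),)
```

```text
t 14.4 tcp [ 530.9 -225.9   98.5] yaw 30.0 w 45.4 gf 35.0 F [-0.3  0.6 -1. ]
xyz cm [49.34, 23.32, -0.06] turn [-0.0, -0.003, -0.786]
```

>>> apply_moves --xyz '[[3.5, 1.7, 0], [7, 3.3, 0], [10.6, 5, 0], [14.1, 6.7, 0], [17.6, 8.3, 0], [21.2, 10, 0], [24.7, 11.7, 0], [28.2, 13.3, 0], [31.8, 15, 0], [35.3, 16.7, 0], [38.8, 18.4, 0], [42.4, 20, 0], [45.9, 21.7, 0], [48.5, 22.9, 0], [49.3, 23.3, 0], [49.3, 23.3, 0], [49.3, 23.3, 0], [49.3, 23.3, 0], [49.3, 23.3, 0], [49.3, 23.3, 0]]' --turn '[[0, 0, 0], [0, 0, 0], [0, 0, 0], [0, 0, 0], [0, 0, 0], [0, 0, 0], [0, 0, 0], [0, 0, 0], [0, 0, 0], [0, 0, 0], [0, 0, 0], [0, 0, 0], [0, 0, 0], [0, 0, 0], [0, 0, 0], [0, 0, 0], [0, 0, 0], [0, 0, 0], [0, 0, 0], [0, 0, 0]]' --hand '[3.5, 3.5, 3.5, 3.5, 3.5, 3.5, 3.5, 3.5, 3.5, 3.5, 3.5, 3.5, 3.5, 3.5, 3.5, 3.5, 3.5, 3.5, 3.5, 3.5]'

```text
t: 16.1
tcp_pos: [487.7, 315.3, 99.3]
tcp_rot: [-0.0, 0.501, 0.865, -0.0]
ft_force: [-0.1, -0.7, -1.1]
width: 45.2
grasp_force: 35.0
```

Run:
```python
from m import *
I2,D2=r.read_camera("wrist"); cv2.imwrite("pics/w4.png",I2)
# pin/disc centre: initial top view, disc points and pin points
K=C[180:212,150:188].reshape(-1,3)
d=K[(K[:,2]>10)&(K[:,2]<18)]; d=d[np.hypot(d[:,0]-486,d[:,1]-318)<58]; p=K[(K[:,2]>40)&(K[:,2]<56)]; p=p[np.hypot(p[:,0]-486,p[:,1]-318)<25]
print("disc",cv2.minEnclosingCircle(d[:,:2].astype(np.float32)),d.mean(0),"pin",p.mean(0),len(p))
go((486.5,318,100,30),(486.5,318,60,30),(486.5,318,17,30))
```

```text
disc ((491.17718505859375, 320.17034912109375), 51.321861267089844) [489.57358859 320.63691286  13.57536051] pin [489.56085443 319.50343229  46.55087538] 26
t 16.1 tcp [487.8 315.5  99.5] yaw 29.8 w 45.4 gf 35.0 F [-0.5 -0.3 -1.4]
xyz cm [0.28, 0.01, -0.05] turn [-0.001, 0.0, -0.003]
xyz cm [0.28, 0.01, 3.95] turn [-0.001, 0.0, -0.003]
xyz cm [0.28, 0.01, 8.25] turn [-0.001, 0.0, -0.003]
```

View pics/w4.png

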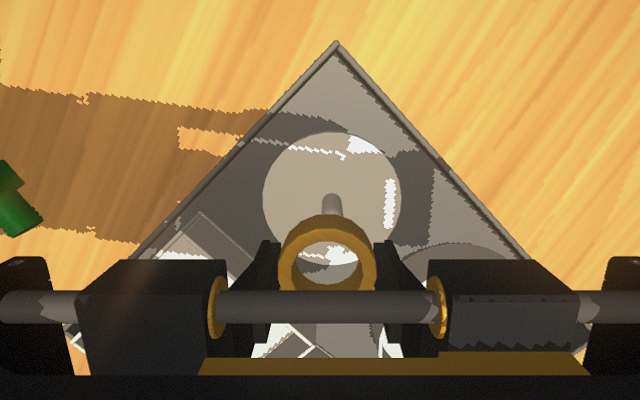

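The nut's opening is at (328,262), the disc's centre at about (331,198) and the pin at (332,203).

Run:
```python
from m import *
P=r.camera_params("wrist"); P["cam_to_world"]=np.array(P["cam_to_world"])
I,D=r.read_camera("wrist"); C=cloud(D,P); go()
K=C[130:262,262:402].reshape(-1,3); k=K[(K[:,2]>10)&(K[:,2]<18)]
print("disc",cv2.minEnclosingCircle(k[np.hypot(k[:,0]-488,k[:,1]-318)<56][:,:2].astype(np.float32)))
v,u=np.nonzero((brass(I)>0)&(C[...,2]>85)&(C[...,2]<125)); m=(v>205)&(v<292)&(u>270)&(u<382); N=C[v[m],u[m]]
print(np.percentile(N[:,2],[5,50,95])); t=N[N[:,2]>np.percentile(N[:,2],95)-3]
print("nut top",t.mean(0),cv2.minEnclosingCircle(t[:,:2].astype(np.float32)),len(t))
for s in(198,): print(w(0,(s,331.5),D,P,14))
c=[w(0,x,D,P,14)[:2].round(1) for x in((132,331),(198,262),(198,401))]; print(c)
p=r.place_of("post","wrist"); print([(x["p"],x["at"],w(0,x["at"],D,P,4)) for x in p[:2]])
p=r.place_of("nut","wrist"); print([(x["p"],x["at"],w(0,x["at"],D,P,97)) for x in p[:2]])
```

```text
t 16.2 tcp [487.9 315.8  99.6] yaw 29.9 w 45.0 gf 35.0 F [ 0.   1.3 -1.4]
disc ((488.4732666015625, 319.5894470214844), 50.13471984863281)
[ 99.39057687 114.87697814 116.61828892]
nut top [482.32273426 324.58501153 115.652226  ] ((486.9709167480469, 316.7137756347656), 22.776811599731445) 2439
[487.4028916  322.73031528  14.        ]
[array([463.6, 363.1]), array([444.1, 297.9]), array([530.7, 347.6])]
[(0.73, [198.2, 329.9], array([488.05517775, 319.4728839 ,   4.        ]))]
[(0.79, [257.0, 329.1], array([488.51136955, 316.33137151,  97.        ]))]
```

>>> apply_moves --xyz '[[0.2, 0.2, 0], [0.2, 0.2, 2], [0.2, 0.2, 3], [0.2, 0.2, 3], [0.2, 0.2, 4.5], [0.2, 0.2, 6], [0.2, 0.2, 7.3], [0.2, 0.2, 8.1], [0.2, 0.2, 8.1], [0.2, 0.2, 8.1], [0.2, 0.2, 8.1], [0.2, 0.2, 8.1], [0.2, 0.2, 8.1], [0.2, 0.2, 8.1], [0.2, 0.2, 8.1], [0.2, 0.2, 5], [0.2, 0.2, 1], [0.2, 0.2, -1], [0.2, 0.2, -1], [0.2, 0.2, -1]]' --turn '[[0, 0, 0], [0, 0, 0], [0, 0, 0], [0, 0, 0], [0, 0, 0], [0, 0, 0], [0, 0, 0], [0, 0, 0], [0, 0, 0], [0, 0, 0], [0, 0, 0], [0, 0, 0], [0, 0, 0], [0, 0, 0], [0, 0, 0], [0, 0, 0], [0, 0, 0], [0, 0, 0], [0, 0, 0], [0, 0, 0]]' --hand '[3.5, 3.5, 3.5, 3.5, 3.5, 3.5, 3.5, 3.5, 3.5, 3.5, 6, 6, 6, 6, 6, 6, 6, 6, 6, 6]'

```text
t: 17.97
tcp_pos: [489.1, 320.0, 111.1]
tcp_rot: [0.001, 0.5, 0.866, 0.001]
ft_force: [0.8, -0.1, 0.7]
width: 59.9
grasp_force: 0.0
```

Run:
```python
from h import *
go((641,-213.5,109,-2),(641,-213.5,50,-2))
```

```text
t 18.0 tcp [489.1 320.  111.1] yaw 30.0 w 59.9 gf 0.0 F [ 0.8 -0.1  0.7]
xyz cm [-53.81, -13.49, 0.19] turn [0.004, -0.0, 0.558]
xyz cm [-53.8, -13.51, 6.09] turn [0.004, -0.0, 0.558]
```

>>> apply_moves --xyz '[[-3.9, -1, 0], [-7.7, -1.9, 0], [-11.5, -2.9, 0], [-15.4, -3.9, 0], [-19.2, -4.8, 0], [-23.1, -5.8, 0], [-26.9, -6.8, 0], [-30.8, -7.7, 0], [-34.6, -8.7, 0], [-38.4, -9.6, 0], [-42.3, -10.6, 0], [-46.1, -11.6, 0], [-50, -12.5, 0], [-53, -13.3, 0], [-53.8, -13.5, 0], [-53.8, -13.5, 3], [-53.8, -13.5, 5.9], [-53.8, -13.5, 5.9], [-53.8, -13.5, 5.9], [-53.8, -13.5, 5.9]]' --turn '[[0, 0, 0.05], [0, 0, 0.1], [0, 0, 0.15], [0, 0, 0.2], [0, 0, 0.25], [0, 0, 0.3], [0, 0, 0.35], [0, 0, 0.4], [0, 0, 0.45], [0, 0, 0.5], [0, 0, 0.558], [0, 0, 0.558], [0, 0, 0.558], [0, 0, 0.558], [0, 0, 0.558], [0, 0, 0.558], [0, 0, 0.558], [0, 0, 0.558], [0, 0, 0.558], [0, 0, 0.558]]' --hand '[5, 5, 5, 5, 5, 5, 5, 5, 5, 5, 5, 5, 5, 5, 5, 5, 5, 5, 5, 5]'

```text
t: 19.63
tcp_pos: [640.0, -213.2, 50.5]
tcp_rot: [-0.0, 0.719, 0.695, -0.0]
ft_force: [0.6, -0.6, 0.3]
width: 50.0
grasp_force: 0.0
```

Run:
```python
from h import *
I,D=r.read_camera("wrist"); cv2.imwrite("pics/w5.png",I)
go((641,-213.5,50,-2),(641,-213.5,6,-2))
```

```text
t 19.7 tcp [ 640.8 -213.6   51.6] yaw -2.0 w 49.9 gf 0.0 F [0.  0.3 1. ]
xyz cm [0.01, 0.02, 0.16] turn [0.001, 0.001, 0.001]
xyz cm [0.01, 0.01, 4.56] turn [0.001, 0.001, 0.001]
```

View pics/w5.png

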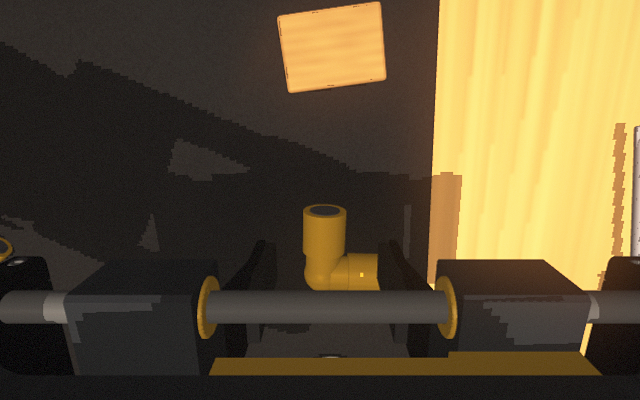

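The elbow's upright leg (325,240) lies between the fingers, the other leg points right (365,272). I'll shift 3 mm away from the second leg.

>>> apply_moves --xyz '[[0.3, 0, 0], [0.3, 0, 1.5], [0.3, 0, 3], [0.3, 0, 4.4], [0.3, 0, 4.4], [0.3, 0, 4.4], [0.3, 0, 4.4], [0.3, 0, 4.4], [0.3, 0, 4.4], [0.3, 0, 4.4], [0.3, 0, 4.4], [0.3, 0, 4.4], [0.3, 0, 1], [0.3, 0, -3], [0.3, 0, -5], [0.3, 0, -5], [0.3, 0, -5], [0.3, 0, -5]]' --turn '[[0, 0, 0], [0, 0, 0], [0, 0, 0], [0, 0, 0], [0, 0, 0], [0, 0, 0], [0, 0, 0], [0, 0, 0], [0, 0, 0], [0, 0, 0], [0, 0, 0], [0, 0, 0], [0, 0, 0], [0, 0, 0], [0, 0, 0], [0, 0, 0], [0, 0, 0], [0, 0, 0]]' --hand '[5, 5, 5, 5, 5, 1.8, 1.8, 1.8, 1.8, 1.8, 1.8, 1.8, 1.8, 1.8, 1.8, 1.8, 1.8, 1.8]'

```text
t: 21.18
tcp_pos: [639.1, -210.3, 99.4]
tcp_rot: [-0.001, 0.719, 0.695, -0.0]
ft_force: [-0.5, 0.9, -1.4]
width: 24.0
grasp_force: 34.6
```

Run:
```python
from h import *
go((610,292,100,-2),(610,292,13,-2))
```

```text
t 21.2 tcp [ 639.1 -210.3   99.4] yaw -2.0 w 24.0 gf 34.6 F [-0.5  0.9 -1.4]
xyz cm [50.1, -4.67, 0.0] turn [-0.002, -0.001, -0.0]
xyz cm [50.09, -4.65, 8.7] turn [-0.002, -0.001, -0.0]
```

>>> apply_moves --xyz '[[3.8, -0.4, 0], [7.6, -0.8, 0], [11.4, -1.1, 0], [15.2, -1.4, 0], [19, -1.8, 0], [22.8, -2.1, 0], [26.6, -2.5, 0], [30.4, -2.8, 0], [34.2, -3.2, 0], [38, -3.5, 0], [41.8, -3.9, 0], [45.6, -4.3, 0], [48.5, -4.6, 0], [50.1, -4.7, 0], [50.1, -4.7, 0], [50.1, -4.7, 0], [50.1, -4.7, 0], [50.1, -4.7, 0]]' --turn '[[0, 0, 0], [0, 0, 0], [0, 0, 0], [0, 0, 0], [0, 0, 0], [0, 0, 0], [0, 0, 0], [0, 0, 0], [0, 0, 0], [0, 0, 0], [0, 0, 0], [0, 0, 0], [0, 0, 0], [0, 0, 0], [0, 0, 0], [0, 0, 0], [0, 0, 0], [0, 0, 0]]' --hand '[1.8, 1.8, 1.8, 1.8, 1.8, 1.8, 1.8, 1.8, 1.8, 1.8, 1.8, 1.8, 1.8, 1.8, 1.8, 1.8, 1.8, 1.8]'

```text
t: 22.68
tcp_pos: [610.8, 289.4, 99.9]
tcp_rot: [-0.0, 0.72, 0.694, -0.001]
ft_force: [-0.1, 0.8, -1.0]
width: 24.1
grasp_force: 34.6
```

Run:
```python
from h import *
I,D=r.read_camera("wrist"); cv2.imwrite("pics/w6.png",I)
go((610,292,12,-2))
```

```text
t 22.7 tcp [610.9 289.4 100.2] yaw -2.1 w 24.0 gf 34.6 F [-0.5 -0.5 -0.8]
xyz cm [0.26, -0.1, 8.82] turn [-0.001, 0.001, -0.002]
```

View pics/w6.png

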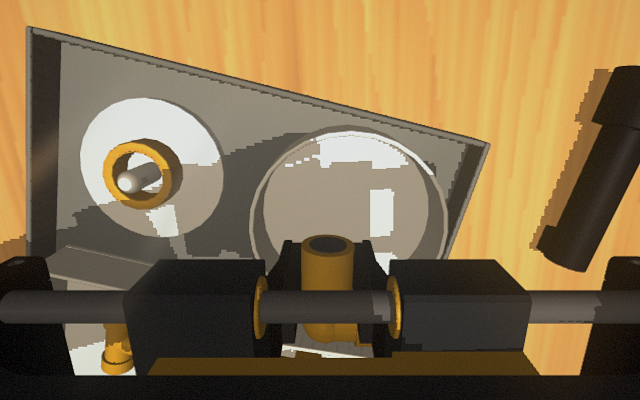

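The nut sits over the pin (143,173), and the elbow (328,285) is over the round cup (347,200).

>>> apply_moves --xyz '[[0.2, -0.1, 2], [0.2, -0.1, 4.5], [0.2, -0.1, 7], [0.2, -0.1, 8.8], [0.2, -0.1, 8.8], [0.2, -0.1, 8.8], [0.2, -0.1, 8.8], [0.2, -0.1, 8.8], [0.2, -0.1, 8.8], [0.2, -0.1, 8.8], [0.2, -0.1, 8.8], [0.2, -0.1, 6], [0.2, -0.1, 2], [0.2, -0.1, -2], [0.2, -0.1, -6], [0.2, -0.1, -10], [0.2, -0.1, -10], [0.2, -0.1, -10], [0.2, -0.1, -10]]' --turn '[[0, 0, 0], [0, 0, 0], [0, 0, 0], [0, 0, 0], [0, 0, 0], [0, 0, 0], [0, 0, 0], [0, 0, 0], [0, 0, 0], [0, 0, 0], [0, 0, 0], [0, 0, 0], [0, 0, 0], [0, 0, 0], [0, 0, 0], [0, 0, 0], [0, 0, 0], [0, 0, 0], [0, 0, 0]]' --hand '[1.8, 1.8, 1.8, 1.8, 1.8, 1.8, 3.8, 3.8, 3.8, 3.8, 3.8, 3.8, 3.8, 3.8, 3.8, 3.8, 3.8, 3.8, 3.8]'

```text
t: 24.32
tcp_pos: [609.1, 293.4, 200.5]
tcp_rot: [-0.0, 0.719, 0.695, -0.0]
ft_force: [0.3, -0.9, -0.7]
width: 38.1
grasp_force: 0.0
```

Run:
```python
from h import *
go((450,20,250,-2))
```

```text
t 24.3 tcp [609.1 293.4 200.5] yaw -2.0 w 38.1 gf 0.0 F [ 0.3 -0.9 -0.7]
xyz cm [-27.88, -14.95, -4.94] turn [-0.001, 0.0, 0.0]
```

>>> apply_moves --xyz '[[-27.9, -15, -5], [-27.9, -15, -5], [-27.9, -15, -5], [-27.9, -15, -5], [-27.9, -15, -5], [-27.9, -15, -5], [-27.9, -15, -5], [-27.9, -15, -5], [-27.9, -15, -5], [-27.9, -15, -5], [-27.9, -15, -5], [-27.9, -15, -5], [-27.9, -15, -5]]' --turn '[[0, 0, 0], [0, 0, 0], [0, 0, 0], [0, 0, 0], [0, 0, 0], [0, 0, 0], [0, 0, 0], [0, 0, 0], [0, 0, 0], [0, 0, 0], [0, 0, 0], [0, 0, 0], [0, 0, 0]]' --hand '[3.8, 3.8, 3.8, 3.8, 3.8, 3.8, 3.8, 3.8, 3.8, 3.8, 3.8, 3.8, 3.8]'

```text
t: 25.4
tcp_pos: [450.3, 20.9, 249.8]
tcp_rot: [-0.001, 0.719, 0.695, -0.0]
ft_force: [0.3, -0.5, 0.5]
width: 38.0
grasp_force: 0.0
```

Run:
```python
from m import *
I,D=r.read_camera("top"); C=cloud(D,P)
cv2.imwrite("pics/f.png",cv2.resize(I[95:260,120:450],None,fx=2.4,fy=2.4,interpolation=2))
B=brass(I)&(C[...,2]>8).astype(np.uint8)&(C[...,2]<60).astype(np.uint8)
n,L,S,c=cv2.connectedComponentsWithStats(B)
for i in range(1,n):
    u,v=c[i]
    if S[i,4]<40 or v<100 or v>250 or u<130 or u>445: continue
    a=C[L==i]; print(c[i].round(),S[i,4],a.mean(0).round(),"zpct",np.percentile(a[:,2],[5,50,95]).round(1))
```

```text
[333. 133.] 262 [ 645. -112.   24.] zpct [18.4 23.7 28.1]
[187. 146.] 246 [618. 273.  28.] zpct [19.3 28.2 33.5]
[419. 174.] 166 [ 526. -333.   25.] zpct [16.9 25.9 31.2]
[168. 196.] 118 [487. 319.  30.] zpct [21.  31.6 35.5]
[377. 214.] 90 [ 425. -222.   16.] zpct [ 9.9 15.6 21.7]
```

View pics/f.png

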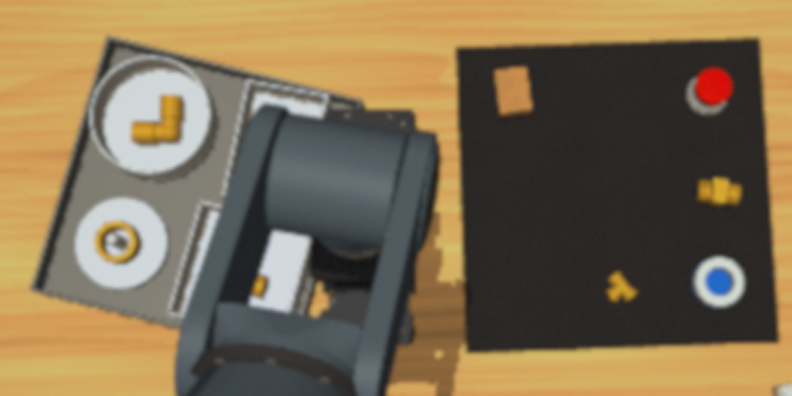

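Elbow flat (163,120), nut down on its disc (118,242), and the small tee and short nipple undisturbed. The arm hides the tee and nipple, so I'm moving it aside.

>>> apply_moves --xyz '[[-27, 0, 0], [-27, 0, 0], [-27, 0, 0], [-27, 0, 0], [-27, 0, 0], [-27, 0, 0], [-27, 0, 0], [-27, 0, 0], [-27, 0, 0], [-27, 0, 0], [-27, 0, 0], [-27, 0, 0]]' --turn '[[0, 0, 0], [0, 0, 0], [0, 0, 0], [0, 0, 0], [0, 0, 0], [0, 0, 0], [0, 0, 0], [0, 0, 0], [0, 0, 0], [0, 0, 0], [0, 0, 0], [0, 0, 0]]' --hand '[3.8, 3.8, 3.8, 3.8, 3.8, 3.8, 3.8, 3.8, 3.8, 3.8, 3.8, 3.8]'

```text
t: 26.45
tcp_pos: [440.7, -248.2, 250.5]
tcp_rot: [-0.0, 0.719, 0.695, 0.0]
ft_force: [-0.4, 1.3, -0.5]
width: 38.1
grasp_force: 0.0
```

Run:
```python
from m import *
I,D=r.read_camera("top"); C=cloud(D,P)
cv2.imwrite("pics/g.png",cv2.resize(I[95:260,120:290],None,fx=3,fy=3,interpolation=2))
B=brass(I)&(C[...,2]>8).astype(np.uint8)&(C[...,2]<60).astype(np.uint8)
n,L,S,c=cv2.connectedComponentsWithStats(B)
for i in range(1,n):
    u,v=c[i]
    if S[i,4]<40 or v<100 or v>250 or u<130 or u>300: continue
    a=C[L==i]; print(c[i].round(),S[i,4],a.mean(0).round(),"zpct",np.percentile(a[:,2],[5,50,95]).round(1))
go()
```

```text
[187. 146.] 245 [618. 273.  28.] zpct [20.3 28.4 33.4]
[236. 157.] 233 [585. 144.  29.] zpct [20.7 29.7 35.4]
[168. 196.] 117 [487. 319.  31.] zpct [21.6 31.8 37.5]
[221. 210.] 197 [447. 184.  28.] zpct [20.9 28.5 32.5]
t 26.5 tcp [ 440.8 -248.4  250.6] yaw -1.9 w 38.2 gf 0.0 F [-0.5 -0.4 -0.8]
```

View pics/g.png

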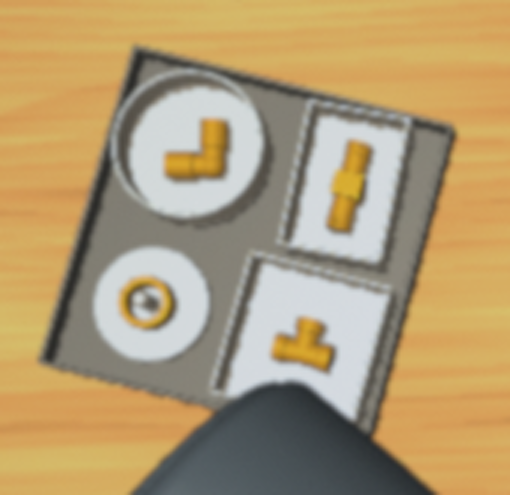

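All four parts lie flat in their places: elbow (200,150), nipple (348,188), nut (147,302) and tee (305,345).

```bash
python3 -c "
from cell import r
print(r.sign_off())"
```

```text
the job is handed in; nothing more can be done
None
```

The job is handed in after about 27 s of robot time: the final pictures show the large tee, elbow and long nipple flat in their cups, the ring nut down on its disc over the pin, and the small tee and short nipple not visibly moved; the sign-off returned no verdict.

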